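# Slacken a delta printer's tower clamp with the ratchet wrench and draw the post

### The arm

A 7-joint arm with a two-finger parallel gripper is mounted at the origin on the work surface. World frame = base frame: x ahead of the robot, y to its left, z up, the work surface at z = 0. Lengths are in m, angles in rad, forces in N, time in s.
With the tool pointing down it reaches from about 0.425 to 0.875 m from the base axis. Payload 4.7 kg.
Tool frame: the origin (TCP) lies midway between the tips of the shut fingers; the grasp point (between the pads) lies 19 mm behind it; z points along the fingers, y is the direction in which the jaws open and shut (so a half turn about z gives the same grasp; the last joint's range is limited). The gripper opens to 87 mm and grips with 3 to 60 N. Pads are 19 mm wide; open, the fingers measure 117 mm over their backs; the gripper's body (75 mm by 190 mm) begins 51 mm behind the grasp point.
Start: joints at [-1.274, 0.321, -0.07, 1.45, 0.023, 1.371, -0.057], TCP at [0.181, 0.624, 0.223] pointing down, gripper open.
Joint ranges: [-2.86, 2.86], [-0.3, 2.09], [-1.38, 1.24], [0.06, 2.45], [-1.56, 4.7], [0.09, 2.05], [-2.69, 2.69]. Speed limits (rad/s): [2.57, 2.57, 3.14, 3.14, 3.14, 3.14, 3.14].

### API

Orientations are given as a rotation vector (axis times angle).
In Python, from bench import get_state, eyes, job gives the robot as it stands. The module is installed in compiled form; this text tells all that it offers.
- The arm moves only by the shell command python3 -m jog 'ROWS' [FORCE]. ROWS is JSON, a list that holds one entry, the list of rows, each a list of 5 numbers: the opening, from 0 (shut) to 1 (fully open), then the shift along the tool's x, y, z in units of 40 mm (1.0 is 40 mm), then the turn about the tool's z in units of 5 degrees (1.0 is 5 degrees). In form: [[[jaw, dx, dy, dz, turn], ...]]. A call has 1 to 10 rows; each row shifts and turns the commanded pose from where the row before left it, along the tool's axes as they then stand; what a row does not reach is not made up. A row lasts 1/8 s, in which the tool goes at most 62.5 mm and 10.7 degrees, less where a joint would pass 70% of its speed; a pose out of reach is approached as far as the arm can. A call is refused whole if a number of a shift passes 1 or a number of a turn 1, either way. A call with a gripper value outside its range is refused whole. The fingers move at their own pace and stop on an object; FORCE is the grip in N (left out, the last holds). Time passes only in rows, so rows that do not move let the fingers close. It gives the time, the measured TCP pose, the force and the opening at its end, in the units of the state.
- get_state(): the state, without advancing time (a new reading comes with each control period).
- eyes.get_image(name): name is "side" or "top"; returns (picture, depth): 480x640x3 uint8, red, green, blue; 480x640 float32, m along the optical axis (not along the pixel's ray), 0 where there is no reading.
- eyes.camera_params(name): a dict with "camera_matrix" (3x3 intrinsics, pixels), "pose" (4x4, takes a point from camera to world coordinates). Camera axes: x right, y down, z forward; pixel columns grow to the right and rows downward; lengths in m; the calibration is good to about 2 mm. A picture is of the moment at which its call begins. camera_params takes no time and is no camera call.
- job.close_job(): hands the job in, once; it reports no verdict.
The state is a dict: "time": time; "joint_positions": joint angles; "qd": joint speeds; "joint_torque": joint torques, N m; "position": TCP position; "tool_rot": TCP orientation; "ft_force": force on the tool from outside, world axes, zero at the start; "torque": the same for the moment, N m; "grip_width": opening from 0.0 (shut) to 1.0 (fully open).
Only numpy, scipy, OpenCV 4.12 (cv2) and the standard library are available. Lean on these libraries where they do the work, as an engineer would, in place of code of your own. Each camera call takes 0.05 s, during which the arm holds its last target. There are 200 camera calls.

### The job

The printer is being taken apart: at the corner where the aluminium post still stands, put the ratchet wrench over the clamp nut and swing it back and forth to slacken the nut by at least a third of a turn (anticlockwise from above), turning the nut with the wrench only. Lay the wrench back flat on the rubber mat, and draw the post straight up out of its socket and stand it upright in the empty compartment of the plywood crate. Keep off the glass bed and leave everything else where it is.

Things in the scene. Friction and masses are not known exactly. Their poses are not given: they have to be found in the camera images.
- wrench: Ratchet wrench, steel ring head, black ribbed grip, 206 mm long, 0.33 kg, lying flat on the mat, right way up. Origin: axis of its head, in its flat underside; x along the handle, z up. Head 54 mm across, 24 mm tall. Swung anticlockwise (from above) it drives the nut; swung clockwise it slips freely, clicking every 11 degrees. Centre of mass near x = 58 mm.
- wrench_grip (a point): Middle of the wrench's grip, on the handle's centre line, 10 mm above the underside, 105 mm from the head's axis; axes as the wrench's. The grip is 22 mm wide, 20 mm tall, from 67 to 175 mm from the head's axis, its underside level with the head's; between it and the head a neck 17 mm wide.
- socket (a point): Centre of the wrench's hexagonal through hole, in the plane of the underside; turns with the hexagon inside the head: its x is square to one of the six flats. 25.8 mm across flats, flared below, so it goes over the nut every 60 degrees, with about 7 degrees of play either way. It turns with the handle anticlockwise, and clockwise until the nut holds it.
- nut_seat (a point): On the axis of the clamp nut to slacken, on its washer, 88 mm above the table: the wrench's underside rests here when fully on. x is square to one of the nut's six flats. Steel nut, 24 mm across flats, 17 mm tall from here, top 4 mm tapered; the 16 mm stud ends 25 mm above here. Washer 35 mm across, clamp block's top 3 mm lower. Axis 50 mm from the well's.
- nut_b (a point): Top of the stud at the second corner (28 mm over its clamp block, 113 mm above the table), on its axis; same nut. It must be left; the handle cannot pass over it. 165 mm from the clamp nut to slacken.
- nut_c (a point): Top of the stud at the third corner, as nut_b.
- nut (a joint): Turn of the clamp nut, rad: 0 at the start (tight), grows anticlockwise seen from above as it slackens; turns against a friction of about 0.35 N m and stays where it is left. The clamp has let go of the post by 2.0 rad.
- base: Printer base, fixed: flat three-cornered plywood box, 60 mm tall, with a black socket block 50 mm square and an aluminium clamp block with a nut at each corner, both 85 mm tall. Origin: its middle, on the table; -x points to the corner with the post (well axis at x = -145 mm, nut at x = -95 mm, y = 0). The other two sockets, at 120 degrees to it, are empty.
- bed: Round glass printing bed in the middle of the base, 116 mm across, its top 68 mm above the table; fragile. Origin as the base's.
- well_mouth (a point): Middle of the mouth of the post's well, in the top face of the socket block, 85 mm above the table; axes as the base's. The well is 32 mm square and 80 mm deep.
- post: The tower post to draw out: slotted aluminium profile, 30 mm square, 150 mm tall, 0.16 kg, standing upright in the well and 70 mm out of it. Origin: centre of its lower end; z up along it; its sides are square to the base's axes.
- mat: Black rubber tool mat, 270 mm (x) by 200 mm (y), 3 mm thick, fixed. Origin: its middle, on the table.
- crate: Open plywood crate, fixed, 136 mm square, 60 mm tall, walls and floor 4 mm, divided into four square compartments 62 mm wide. Origin: centre of its underside. One compartment is empty; two hold posts like the one to draw out and one a motor.
- free_cell (a point): Centre of the floor of the empty compartment, 4 mm above the table; axes as the crate's, whose middle lies 33 mm along x and 33 mm along -y from here.
- post_b: Another post, as the first, standing in the crate; leave it. Origin: centre of its lower end.
- post_c: Another post, as the first, standing in the crate; leave it. Origin: centre of its lower end.
- motor: Stepper motor 42 mm square, 40 mm tall with a 20 mm shaft on top, in the crate; leave it. Origin: centre of its underside.
- spanner: Plain steel spanner, 170 mm long, lying on the mat beside the wrench, 60 to 80 mm from it; leave it. Origin: its middle; x along it.
- driver: Screwdriver, 180 mm long, lying on the mat on the wrench's other side, 60 to 80 mm from it; leave it. Origin: its middle; x along it.
- mug: White mug 80 mm wide, 95 mm tall; leave it. Origin: centre of its underside.
- glue: White bottle 48 mm wide, 130 mm tall; leave it. Origin: centre of its underside.
- carriage: Black belt carriage plate 70 x 60 mm with three white wheels, 22 mm tall, flat on the table; leave it. Origin: centre of its underside.

How it is judged:
By the outcome, as a careful person would: the job done as asked, in the order asked, and still so for the second after the job is handed in, with the robot touching nothing.
It also fails if it takes over 72 s, if anything falls off the work surface, if the arm or the gripper's body presses on something with over 40 N, if the wrist force passes 120 N, or if a joint passes its speed limit or range.

## Working session

There is one attempt and no reset: what is moved stays moved. The work goes in short steps, Python scripts to look and compute and a shell command to move; the robot and the scene stay as the last step left them, time stands still between calls to the robot, and variables do not carry over. Pictures are saved under pics/ and viewed, about 8 in all and at most 12, crops included, and the job is handed in when it is done.

```bash
mkdir -p pics
cat > h.py <<'E'
import numpy as np, cv2
from scipy.spatial.transform import Rotation as R
from bench import get_state, eyes, job
def snap(n,f):
    p,d=eyes.get_image(n); cv2.imwrite(f'pics/{f}.png',p[:,:,::-1]); np.save(f'pics/{f}.npy',d); return p,d
def w(n,u,v,z):
    c=eyes.camera_params(n);K=np.array(c['camera_matrix']);T=np.array(c['pose'])
    r=T[:3,:3]@np.linalg.solve(K,[u,v,1.]);o=T[:3,3];return o+r*(z-o[2])/r[2]
def wd(n,u,v,d):
    c=eyes.camera_params(n);K=np.array(c['camera_matrix']);T=np.array(c['pose'])
    return T[:3,:3]@(np.linalg.solve(K,[u,v,1.])*d)+T[:3,3]
def px(n,P):
    c=eyes.camera_params(n);K=np.array(c['camera_matrix']);T=np.array(c['pose'])
    q=K@(T[:3,:3].T@(np.array(P)-T[:3,3]));return q[:2]/q[2]
E
python3 - <<'E'
from h import *
for n in('side','top'):
    snap(n,n+'1');c=eyes.camera_params(n);print(n,np.round(c['camera_matrix'],1).tolist(),np.round(c['pose'],3).tolist())
s=get_state();print({k:np.round(v,3).tolist() for k,v in s.items()});print(R.from_rotvec(s['tool_rot']).as_matrix().round(3))
E
```

```text
side [[624.2, 0.0, 326.6], [0.0, 624.2, 237.5], [0.0, 0.0, 1.0]] [[0.806, -0.346, 0.481, -0.261], [-0.592, -0.452, 0.667, -1.081], [-0.013, -0.822, -0.569, 1.004], [0.0, 0.0, 0.0, 1.0]]
top [[482.9, 0.0, 314.3], [0.0, 482.9, 240.7], [0.0, 0.0, 1.0]] [[0.026, -0.997, 0.069, 0.441], [-0.999, -0.028, -0.022, 0.013], [0.024, -0.069, -0.997, 1.218], [0.0, 0.0, 0.0, 1.0]]
{'time': 0.1, 'joint_positions': [-1.274, 0.322, -0.07, 1.452, 0.023, 1.371, -0.057], 'qd': [0.001, -0.003, -0.001, -0.002, 0.0, 0.001, 0.0], 'joint_torque': [-0.001, -49.257, -0.406, -31.34, -0.064, 0.039, 0.0], 'position': [0.181, 0.624, 0.222], 'tool_rot': [-0.443, -3.11, 0.003], 'ft_force': [0.711, 0.168, -0.857], 'torque': [-0.009, -0.025, 0.004], 'grip_width': 0.998}
[[-0.96   0.279 -0.   ]
 [ 0.279  0.96  -0.002]
 [-0.    -0.002 -1.   ]]
```

View pics/top1.png

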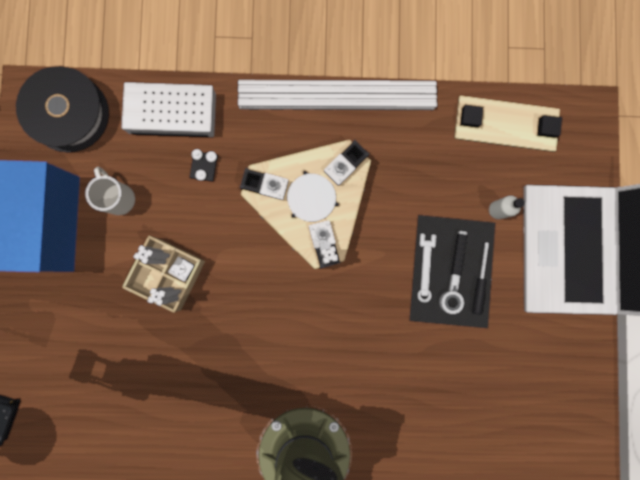

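View pics/side1.png

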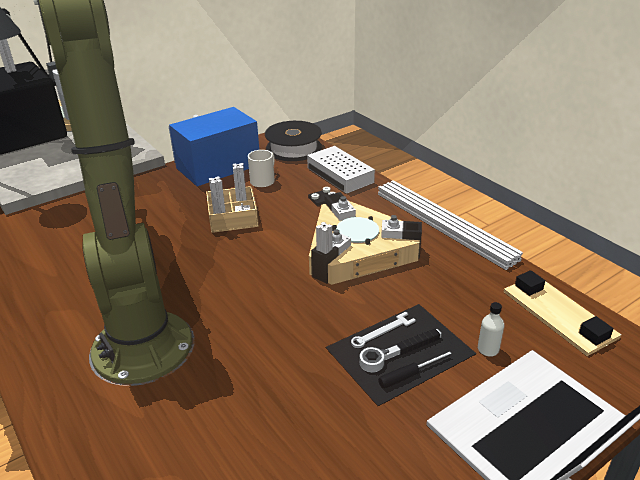

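Run:
```python
from h import *
from scipy import ndimage
# average several frames for super-res/noise
im={};D={}
for n in('top','side'):
    A=[eyes.get_image(n) for _ in range(4)]
    im[n]=np.mean([a[0] for a in A],0).astype(np.uint8);D[n]=np.median([a[1] for a in A],0)
    print(n,'depth noise',np.std([a[1][240,300] for a in A]))
    np.save(f'pics/{n}.npy',D[n]);cv2.imwrite(f'pics/{n}m.png',im[n][:,:,::-1])
def crop(n,x0,y0,x1,y1,k):return cv2.resize(im[n][y0:y1,x0:x1,::-1],None,fx=k,fy=k,interpolation=cv2.INTER_CUBIC)
C=np.zeros((600,800,3),np.uint8)
def put(c,x,y):C[y:y+c.shape[0],x:x+c.shape[1]]=c
put(crop('top',120,230,210,315,3.5),0,0)         # 315x298
put(crop('top',300,210,350,270,6),0,300)  # 300x360->300
put(crop('top',430,225,510,325,4),320,0)
put(crop('top',436,286,470,318,6),320,402)
put(crop('side',318,218,362,262,5),530,380)
cv2.imwrite('pics/c1.png',C)
for n in D:
    v,u=np.mgrid[:480,:640];d=D[n];c=eyes.camera_params(n);K=np.array(c['camera_matrix']);T=np.array(c['pose'])
    P=(np.linalg.solve(K,np.stack([u.ravel(),v.ravel(),np.ones(u.size)]))*d.ravel()).T@T[:3,:3].T+T[:3,3]
    P=P.reshape(480,640,3);np.save(f'pics/P{n}.npy',P)
    m=(P[...,2]>.104)&(P[...,2]<.170)&(d>0)&(P[...,0]>.3)&(P[...,0]<.8)&(abs(P[...,1])<.5)
    l,k=ndimage.label(m)
    for i in range(1,k+1):
        q=P[l==i]; 
        if len(q)>8:print(n,len(q),np.mean(np.argwhere(l==i),0).round(1)[::-1],q.mean(0).round(4),'zmax',q[:,2].max().round(3))
```

```text
top depth noise 0.00015838884
side depth noise 0.005111946Traceback (most recent call last):
  File "<stdin>", line 14, in <module>
  File "<stdin>", line 12, in put
ValueError: could not broadcast input array from shape (360,300,3) into shape (300,300,3)
```

Run:
```python
from h import *
from scipy import ndimage
im={n:cv2.imread(f'pics/{n}m.png') for n in('top','side')};D={n:np.load(f'pics/{n}.npy') for n in im}
def crop(n,x0,y0,x1,y1,k):return cv2.resize(im[n][y0:y1,x0:x1],None,fx=k,fy=k,interpolation=cv2.INTER_CUBIC)
C=np.zeros((600,800,3),np.uint8)
def put(c,x,y):C[y:y+c.shape[0],x:x+c.shape[1]]=c
put(crop('top',120,230,210,315,3.5),0,0)
put(crop('top',300,220,350,270,6),0,300)
put(crop('top',430,225,500,325,4),320,0)
put(crop('top',436,286,468,318,6),320,402)
put(crop('side',318,218,360,260,6),545,348)
put(crop('side',200,160,262,236,3),605,0)
cv2.imwrite('pics/c1.png',C)
for n in D:
    v,u=np.mgrid[:480,:640];d=D[n];c=eyes.camera_params(n);K=np.array(c['camera_matrix']);T=np.array(c['pose'])
    P=(np.linalg.solve(K,np.stack([u.ravel(),v.ravel(),np.ones(u.size)]))*d.ravel()).T@T[:3,:3].T+T[:3,3]
    P=P.reshape(480,640,3);np.save(f'pics/P{n}.npy',P)
    m=(P[...,2]>.106)&(P[...,2]<.170)&(d>0)&(P[...,0]>.3)&(P[...,0]<.8)&(abs(P[...,1])<.5)
    l,k=ndimage.label(m)
    for i in range(1,k+1):
        q=P[l==i]; 
        if len(q)>8:print(n,len(q),np.mean(np.argwhere(l==i),0).round(1)[::-1],q.mean(0).round(4),'zmax',q[:,2].max().round(3))
```

```text
top 52 [340.5 165.9] [ 0.6934 -0.0676  0.1115] zmax 0.116
top 46 [272.  183.5] [0.647  0.09   0.1126] zmax 0.116
top 108 [518.2 202.7] [ 0.6169 -0.4776  0.1271] zmax 0.133
top 46 [322.3 233.5] [ 0.5344 -0.0291  0.1119] zmax 0.116
top 277 [146.3 254.4] [0.4746 0.3595 0.1436] zmax 0.157
top 175 [328.8 254.5] [ 0.4849 -0.0431  0.1522] zmax 0.159
top 269 [159.  295.7] [0.3847 0.327  0.1445] zmax 0.157
side 191 [238.1 172.3] [0.4663 0.3587 0.1348] zmax 0.155
side 233 [215.6 186.5] [0.3761 0.3266 0.134 ] zmax 0.155
side 24 [342.5 198. ] [0.6424 0.0927 0.1107] zmax 0.113
side 28 [393.4 217.2] [ 0.6896 -0.0657  0.1103] zmax 0.114
side 324 [323.5 233.8] [ 0.477  -0.0459  0.1347] zmax 0.156
side 30 [335.9 231.3] [ 0.5292 -0.027   0.1106] zmax 0.113
side 140 [495.  308.8] [ 0.6107 -0.479   0.1222] zmax 0.131
```

View pics/c1.png

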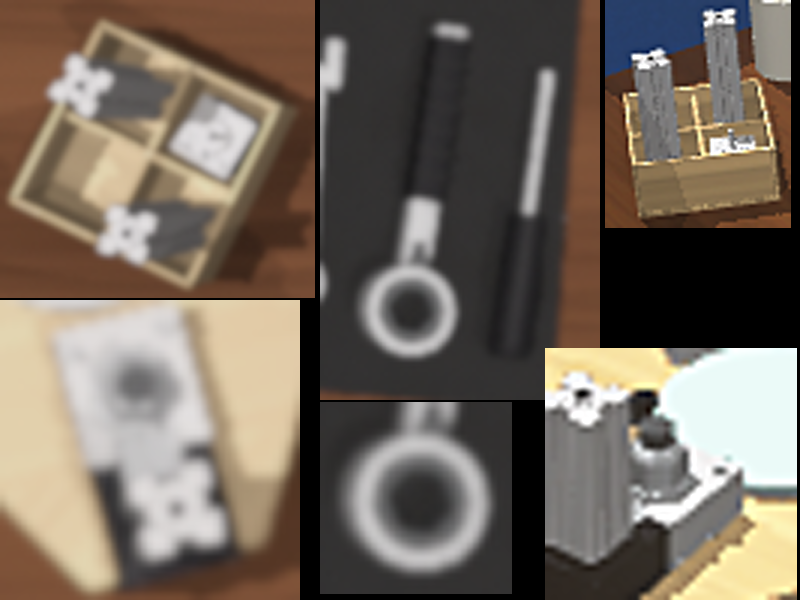

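Run:
```python
from h import *
from scipy import ndimage
im={n:cv2.imread(f'pics/{n}m.png') for n in('top','side')}
def crop(n,x0,y0,x1,y1,k):return cv2.resize(im[n][y0:y1,x0:x1],None,fx=k,fy=k,interpolation=cv2.INTER_LANCZOS4)
C=np.zeros((600,800,3),np.uint8)
def put(c,x,y):C[y:y+c.shape[0],x:x+c.shape[1]]=c
put(crop('side',318,222,348,252,13),0,0)   # nut
put(crop('side',352,340,392,376,10),400,0)  # head
put(crop('side',325,190,421,235,4),0,400)  #other nuts
put(crop('side',340,315,450,375,3.5),400,380)
cv2.imwrite('pics/c2.png',C)
# stud tops, top view
S=[]
for uv in((322.3,233.5),(272,183.5),(340.5,165.9)):
    S.append(w('top',*uv,.112)[:2])
S=np.array(S);c=S.mean(0);print('studs top',S.round(4).tolist(),'centre',c.round(4),'r',np.linalg.norm(S-c,axis=1).round(4))
ang=[np.degrees(np.arctan2(*(s-c)[::-1])) for s in S];print('ang',np.round(ang,2))
P=np.load('pics/Ptop.npy')
# post top, wrench, crate via depth
for nm in('top','side'):
    P=np.load(f'pics/P{nm}.npy');x,y,z=P[...,0],P[...,1],P[...,2]
    print(nm,'mat z',np.median(z[(abs(x-.40)<.01)&(abs(y+.30)<.06)]).round(4),'table z',np.median(z[(abs(x-.35)<.03)&(abs(y+.05)<.05)]).round(4))
    m=(z>.013)&(z<.06)&(x>.35)&(x<.62)&(y<-.2)&(y>-.43)
    l,k=ndimage.label(m)
    for i in range(1,k+1):
        q=P[l==i]
        if len(q)>20:
            mm=q[:,:2].mean(0);_,_,vt=np.linalg.svd(q[:,:2]-mm);t=(q[:,:2]-mm)@vt[0];print('  blob',len(q),q.mean(0).round(4),'dir',np.degrees(np.arctan2(vt[0][1],vt[0][0])).round(1),'ends',t.min().round(3),t.max().round(3),'zmed',np.median(q[:,2]).round(4))
    m=(z>.152)&(z<.16)&(x>.44)&(x<.52)&(abs(y+.045)<.04);q=P[m];r=cv2.minAreaRect(q[:,:2].astype(np.float32)*1000);print('  post top',len(q),q.mean(0).round(4),r)
    m=(z>.052)&(z<.066)&(x>.32)&(x<.55)&(y>.2)&(y<.45);q=P[m];r=cv2.minAreaRect(q[:,:2].astype(np.float32)*1000);print('  crate rim',len(q),q.mean(0).round(4),r)
```

```text
studs top [[0.5344, -0.0292], [0.647, 0.0899], [0.6932, -0.0676]] centre [ 0.6249 -0.0023] r [0.0944 0.0948 0.0945]
ang [-163.43   76.49  -43.71]
top mat z 0.0042 table z 0.0004
  blob 870 [ 0.4469 -0.3669  0.0237] dir 171.1 ends -0.112 0.092 zmed 0.0237
  blob 275 [ 0.3926 -0.4211  0.0253] dir 174.9 ends -0.05 0.039 zmed 0.0263
  post top 153 [ 0.4854 -0.0438  0.1553] ((485.47235107421875, -43.76893997192383), (29.63143539428711, 29.790178298950195), 16.76481819152832)
  crate rim 562 [0.4318 0.3462 0.0581] ((433.3013916015625, 349.3363952636719), (136.543212890625, 136.16305541992188), 65.94596862792969)
side mat z 0.0068 table z -0.0014
  blob 969 [ 0.4354 -0.3667  0.0214] dir 171.6 ends -0.119 0.086 zmed 0.0216
  blob 219 [ 0.383  -0.4231  0.0257] dir 176.2 ends -0.053 0.033 zmed 0.0261
  post top 70 [ 0.481  -0.0412  0.1537] ((482.14508056640625, -40.841854095458984), (31.35328483581543, 30.005090713500977), 17.033340454101562)
  crate rim 346 [0.4211 0.3348 0.0572] ((428.52886962890625, 352.0048828125), (143.0592041015625, 136.12989807128906), 66.0711441040039)
```

View pics/c2.png

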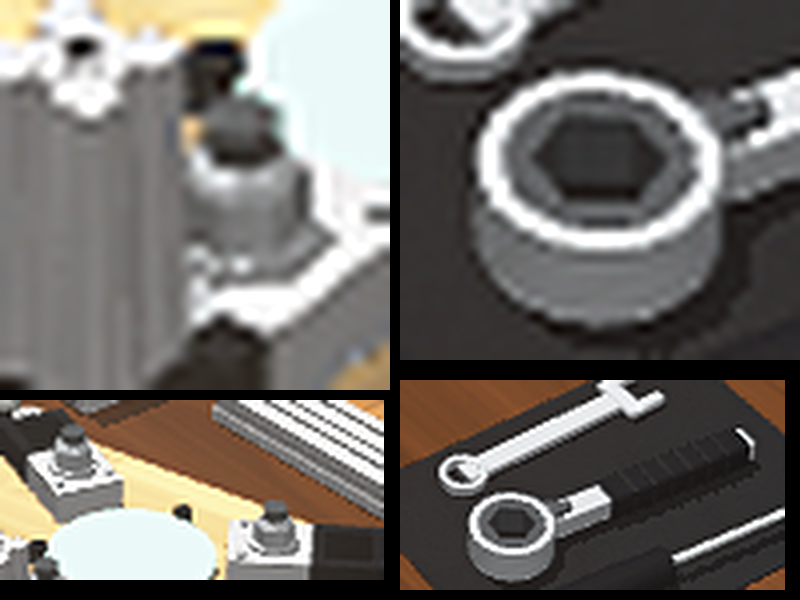

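Side crop: the ring hex is clear (vertices near crop (530,158), (560,115), (638,118), (668,160), (640,200), (562,195)), and the nut is partly visible right of the post at crop (190–305, 180–250). Both cameras disagree by about 5 mm in world x, so I'll do the fit by comparing positions within an image. First move: to above the wrench.

```bash
python3 -m jog '[[[0.5,-0.9,-0.875,0,0],[0.5,-0.9,-0.875,0,0],[0.5,-0.9,-0.875,0,0],[0.5,-0.9,-0.875,0,0],[0.5,-0.9,-0.875,0,0],[0.5,-0.9,-0.875,0,0],[0.5,-0.9,-0.875,0,0],[0.5,-0.9,-0.875,0,0],[0.5,-0.9,-0.875,0,0],[0.5,-0.9,-0.875,0,0]]]' 50 && python3 -m jog '[[[0.5,-0.9,-0.875,0,0],[0.5,-0.9,-0.875,0,0],[0.5,-0.231,-0.872,0,0],[0.5,-0.231,-0.872,0,0],[0.5,-0.231,-0.872,0,0],[0.5,-0.231,-0.872,0,0],[0.5,-0.231,-0.872,0,0],[0.5,-0.231,-0.872,0,0],[0.5,-0.231,-0.872,0,0],[0.5,-0.231,-0.872,0,0]]]' && python3 -m jog '[[[0.5,-0.231,-0.872,0,0],[0.5,-0.231,-0.872,0,0],[0.5,-0.231,-0.872,0,0],[0.5,-0.231,-0.872,0,0],[0.5,-0.231,-0.872,0,0],[0.5,0,0,0,-0.73],[0.5,0,0,0,-0.73],[0.5,0,0,0,0]]]'
python3 - <<'E'
from h import *
g=cv2.cvtColor(cv2.imread('pics/sidem.png'),cv2.COLOR_BGR2GRAY)
print(g[228:244,328:346])
print('head top-cam',w('top',453,302.5,.027).round(4),'side-cam',w('side',372,356,.027).round(4))
V=[(530,158),(560,115),(638,118),(668,160),(640,200),(562,195)]
W=np.array([w('side',352+(u-400)/10-.45,340+v/10-.45,.025)[:2] for u,v in V]);c=W.mean(0);print('hex c',c.round(4),[(np.degrees(np.arctan2(*(p-c)[::-1])).round(1),(np.linalg.norm(p-c)*1e3).round(1)) for p in W])
s=get_state();r=R.from_rotvec(s['tool_rot']).as_matrix();print(s['position'],np.degrees(np.arctan2(r[1,0],r[0,0])),s['joint_positions'])
E
```

```text
time: 1.75
position: [0.4302, 0.1862, 0.223]
tool_rot: [0.443, 3.109, 0.002]
ft_force: [0.5, 0.1, 0.1]
grip_width: 0.499
time: 3.0
position: [0.4721, -0.1894, 0.2229]
tool_rot: [0.442, 3.109, 0.001]
ft_force: [-0.2, -0.2, 0.2]
grip_width: 0.501
time: 4.0
position: [0.4679, -0.3686, 0.2226]
tool_rot: [0.245, 3.132, 0.0]
ft_force: [-1.2, -0.7, -0.3]
grip_width: 0.498
[[106 119 113 122  64  42  40  27 228 255 253 249 246 245 245 245 245 245]
 [115 125 117 122  72  39  67  79 142 135 232 252 250 246 245 245 245 245]
 [116 125 117 118  69  62 107 106 100  93  80 174 251 248 245 245 245 245]
 [119 126 117 112 197 150 115 109 109 106  95 165 252 249 245 245 245 245]
 [120 126 115 109 185 112  63  77  83  82  56 150 253 251 246 245 245 245]
 [115 125 115 109 178 160  65  50  57  55  44  71 233 252 250 246 245 245]
 [110 125 115 109 142 243 105  50  50  50  92 142 159 206 250 247 246 246]
 [108 125 117 111 144 205 228 231 168 164 196 154 131  92 247 243 242 245]
 [108 125 117 114 108 162 190 199 164 157 158 153 110  79 254 246 240 241]
 [109 125 117 117  95 106 124 153 138 135 139 122  98  83
[... 244 characters left out ...]
[107 125 118 113 163 199 118 125 134 134 135 129 149 124 114 255 255 255]
 [107 125 118 111 129 123 190 141 229 153 129 127 102 118 255 255 255 163]
 [107 125 118 110 137 192 103 111 115 115 129 127 146 255 255 255 133 103]]
head top-cam [ 0.3798 -0.3594  0.027 ] side-cam [ 0.3768 -0.3578  0.027 ]
hex c [ 0.3786 -0.354 ] [(np.float64(143.6), np.float64(15.0)), (np.float64(85.1), np.float64(15.1)), (np.float64(16.1), np.float64(14.8)), (np.float64(-40.0), np.float64(14.7)), (np.float64(-94.4), np.float64(15.0)), (np.float64(-164.7), np.float64(14.1))]
[ 0.46790622 -0.36862772  0.22258316] 171.06176144105882 [-0.11970439  0.27351865  0.89382298  1.61970136 -0.21763971  1.35296273
  2.21808963]
```

```bash
python3 -m jog '[[[0.5,0,-0.05,1,0],[0.5,0,0,1,0],[0.5,0,0,1,0],[0.5,0,0,1,0],[0.5,0,0,0.8,0],[0.5,0,0,0.3,0],[0.5,0,0,0.2,0],[0.5,0,0,0.1,0],[0.5,0,0,0,0]]]' 50 && python3 -m jog '[[[0,0,0,0,0],[0,0,0,0,0],[0,0,0,0,0],[0,0,0,0,0]]]' 60
```

```text
time: 5.12
position: [0.4681, -0.3709, 0.0073]
tool_rot: [0.244, 3.131, -0.001]
ft_force: [0.9, -0.1, -0.8]
grip_width: 0.496
time: 5.62
position: [0.4678, -0.3703, 0.0068]
tool_rot: [0.243, 3.132, 0.001]
ft_force: [-0.4, 1.5, 3.2]
grip_width: 0.248
```

```bash
python3 -m jog '[[[0,0,0,-0.3,0],[0,0,0,-1,0],[0,0,0,-1,0],[0,0,0,-1,0],[0,0,0,-1,0],[0,0,0,-0.7,0]]]' && python3 -m jog '[[[0,-0.179,0.85,0,0],[0,-0.179,0.85,0,0],[0,-0.179,0.85,0,0],[0,-0.179,0.85,0,0],[0,-0.179,0.85,0,0],[0,-0.179,0.85,0,0],[0,-0.179,0.85,0,0],[0,-0.179,0.85,0,0]]]' && python3 -m jog '[[[0,0,0,0,0.97],[0,0,0,0,0.97],[0,0,0,0,0.97],[0,0,0,0,0.97],[0,0,0,0,0.97],[0,0,0,0,0.97],[0,0,0,0,0.97],[0,0,0,0,0.97],[0,0,0,0,0.97],[0,0,0,0,0.97]]]' && python3 -m jog '[[[0,0,0,0,0.97],[0,0,0,0,0.97],[0,0,0,0.7,0],[0,0,0,0.6,0],[0,0,0,0,0],[0,0,0,0,0]]]'
cat >> h.py <<'E'
def mont(f,L,size=(600,800)):
    C=np.zeros(size+(3,),np.uint8)
    for im,(x0,y0,x1,y1),k,(x,y) in L:
        c=cv2.resize(im[y0:y1,x0:x1,::-1],None,fx=k,fy=k,interpolation=cv2.INTER_LANCZOS4);C[y:y+c.shape[0],x:x+c.shape[1]]=c
    cv2.imwrite(f'pics/{f}.png',C)
def st():
    s=get_state();r=R.from_rotvec(s['tool_rot']).as_matrix();a=np.degrees(np.arctan2(r[1,0],r[0,0]))
    print('t',round(s['time'],2),'p',np.round(s['position'],4),'a',a.round(2),'tilt',np.degrees(np.arccos(-r[2,2])).round(2),'F',np.round(s['ft_force'],1),'M',np.round(s['torque'],2),'g',round(s['grip_width'],3),'q',np.round(s['joint_positions'],2));return s,a
E
python3 - <<'E'
from h import *
st()
t,_=snap('top','t2');s,_=snap('side','s2')
mont('c3',[(s,(300,185,380,260),5,(0,0)),(t,(295,205,365,265),5,(405,0)),(s,(300,170,420,270),1.5,(405,310))])
E
```

```text
time: 6.38
position: [0.4674, -0.3711, 0.2086]
tool_rot: [0.245, 3.13, -0.001]
ft_force: [0.0, 0.7, -3.1]
grip_width: 0.247
time: 7.38
position: [0.5661, -0.1101, 0.2066]
tool_rot: [-0.245, -3.132, 0.0]
ft_force: [1.2, -0.6, -4.2]
grip_width: 0.243
time: 8.62
position: [0.5657, -0.1112, 0.2065]
tool_rot: [-1.513, -2.753, 0.001]
ft_force: [0.4, -0.4, -3.7]
grip_width: 0.244
time: 9.38
position: [0.5666, -0.1112, 0.1555]
tool_rot: [1.736, 2.617, 0.001]
ft_force: [0.0, 0.0, -2.6]
grip_width: 0.248
t 9.38 p [ 0.5666 -0.1112  0.1555] a 112.87 tilt 0.07 F [ 0.   0.  -2.6] M [-0.18 -0.04  0.  ] g 0.248 q [-0.61  0.28  0.89  1.75 -0.23  1.22  0.74]
```

View pics/c3.png

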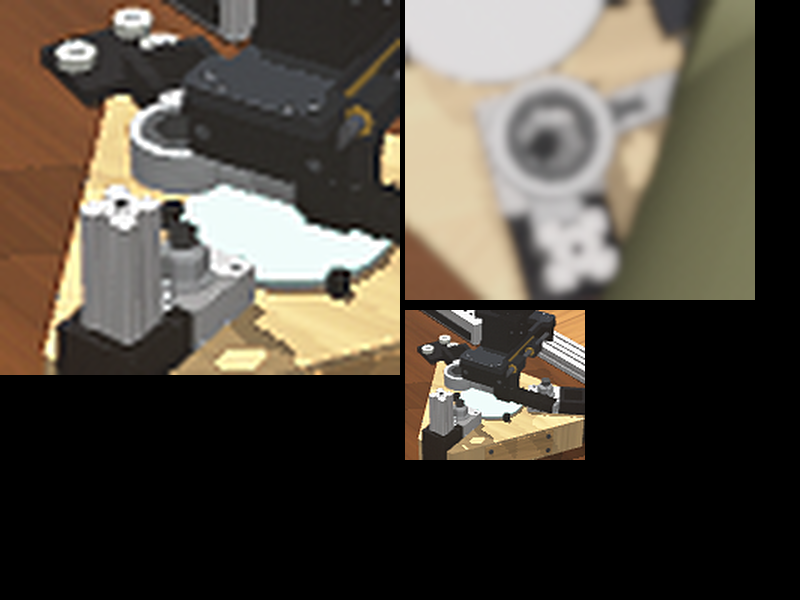

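```bash
cat >> h.py <<'E'
def ring(d):
    "ring top via top-cam depth: centre and plane"
    v,u=np.mgrid[200:270,290:350];c=eyes.camera_params('top');K=np.array(c['camera_matrix']);T=np.array(c['pose'])
    P=((np.linalg.solve(K,np.stack([u.ravel(),v.ravel(),np.ones(u.size)]))*d[200:270,290:350].ravel()).T@T[:3,:3].T+T[:3,3]);return P,np.stack([u.ravel(),v.ravel()],1)
def headfit(d,p,a,r0=.089,off=.020):
    P,uv=ring(d);h=np.radians(a-180)
    e=np.array([np.cos(h),np.sin(h)]);c0=np.array(p[:2])-r0*e;z0=p[2]+off
    q=P[:,:2]-c0;ok=(abs(P[:,2]-z0)<.006)&(np.linalg.norm(q,axis=1)<.034)
    P=P[ok];uv=uv[ok];t=(P[:,:2]-c0)@e;k=t<.018
    A=np.c_[P[k][:,:2]-c0,np.ones(k.sum())];co=np.linalg.lstsq(A,P[k][:,2],rcond=None)[0]
    # outer circle by hull
    H=cv2.convexHull(P[k][:,:2].astype(np.float32))[:,0];H=H[(H-c0)@e<.012]
    from scipy.optimize import least_squares
    s=least_squares(lambda x:np.hypot(*(H-x[:2]).T)-x[2],[*c0,.027]).x
    print('head',s.round(4),'exp',c0.round(4),'z',co[2].round(4),'exp',z0.round(4),'slope along/across deg',np.degrees(co[:2]@e).round(2),np.degrees(co[:2]@[-e[1],e[0]]).round(2),k.sum());return s
E
python3 - <<'E'
from h import *
D=np.median([eyes.get_image('top')[1] for _ in range(3)],0);s,a=st();headfit(D,s['position'],a)
# same estimator for ring on the mat at start not needed; image fit
t=cv2.imread('pics/t2.png');g=cv2.cvtColor(t,cv2.COLOR_BGR2GRAY)[215:250,305:345]
c=cv2.HoughCircles(cv2.resize(g,None,fx=8,fy=8,interpolation=cv2.INTER_CUBIC),cv2.HOUGH_GRADIENT,1.5,200,param1=60,param2=20,minRadius=60,maxRadius=130);print(c)
if c is not None:
    for x,y,r in c[0][:3]:u,v=x/8-.44+305,y/8-.44+215;print(u,v,w('top',u,v,.176).round(4),r/8)
E
```

```text
t 9.62 p [ 0.5667 -0.1109  0.1554] a 112.89 tilt 0.08 F [-0.9 -1.2 -4.2] M [-0.19 -0.06 -0.04] g 0.248 q [-0.61  0.28  0.89  1.75 -0.23  1.22  0.74]
head [ 0.5336 -0.0303  0.026 ] exp [ 0.5321 -0.0289] z 0.1754 exp 0.1754 slope along/across deg 0.38 0.32 283
[[[155.25 138.75  72.45]]]
323.96625 231.90375 [ 0.5325 -0.0303  0.176 ] 9.05625
```

```bash
python3 -m jog '[[[0,0.018,0.021,0.5,0],[0,0,0,0.4,0],[0,0,0,0.1,0],[0,0,0,0.1,0],[0,0,0,0.1,0],[0,0,0,0.1,0],[0,0,0,0,0]]]' && python3 -c "from h import *;st()"
```

```text
time: 10.5
position: [0.5666, -0.1097, 0.1024]
tool_rot: [-1.736, -2.618, 0.0]
ft_force: [0.0, 0.6, -3.8]
grip_width: 0.25
t 10.5 p [ 0.5666 -0.1097  0.1024] a 112.9 tilt 0.02 F [ 0.   0.6 -3.8] M [-0.16 -0.02 -0.06] g 0.25 q [-0.58  0.34  0.87  1.81 -0.29  1.12  0.78]
```

```bash
python3 -m jog '[[[0,0,0,0.1,0],[0,0,0,0.08,0],[0,0,0,0.05,0],[0,0,0,0,0]]]' && python3 -c "from h import *;st()"
```

```text
time: 11.0
position: [0.5668, -0.1097, 0.0932]
tool_rot: [1.736, 2.618, -0.0]
ft_force: [-0.6, -0.4, -3.4]
grip_width: 0.245
t 11.0 p [ 0.5668 -0.1097  0.0932] a 112.89 tilt 0.0 F [-0.6 -0.4 -3.4] M [-0.2  -0.1  -0.03] g 0.245 q [-0.57  0.35  0.86  1.81 -0.3   1.11  0.79]
```

```bash
python3 -m jog '[[[0,0.008,0.193,0,-1],[0,0.008,0.193,0,-1],[0,0.008,0.193,0,-1],[0,0.008,0.193,0,-1],[0,0,0,0,0]]]' && python3 -c "from h import *;st()"&& python3 -m jog '[[[0,0.008,0.193,0,-1],[0,0.008,0.193,0,-1],[0,0.008,0.193,0,-1],[0,0,0,0,0]]]' && python3 -c "from h import *;st()"
```

```text
time: 11.62
position: [0.5933, -0.093, 0.0936]
tool_rot: [1.256, 2.879, 0.0]
ft_force: [1.4, 0.1, -2.2]
grip_width: 0.25
t 11.62 p [ 0.5933 -0.093   0.0936] a 132.87 tilt 0.07 F [ 1.4  0.1 -2.2] M [-0.06 -0.42 -0.26] g 0.25 q [-0.52  0.39  0.77  1.76 -0.3   1.12  1.09]
time: 12.12
position: [0.6082, -0.0753, 0.0937]
tool_rot: [0.871, 3.017, 0.001]
ft_force: [3.5, 0.0, -2.0]
grip_width: 0.247
t 12.12 p [ 0.6082 -0.0753  0.0937] a 147.79 tilt 0.1 F [ 3.5  0.  -2. ] M [ 0.07 -0.82 -0.3 ] g 0.247 q [-0.49  0.4   0.71  1.72 -0.28  1.12  1.31]
```

```bash
python3 -m jog '[[[0,0.008,-0.193,0,1],[0,0.008,-0.193,0,1],[0,0.008,-0.193,0,1],[0,0.008,-0.193,0,1],[0,0.008,-0.193,0,1],[0,0.008,-0.193,0,1],[0,0.008,-0.193,0,1],[0,0.008,-0.193,0,1],[0,0,0,0,0]]]' && python3 -c "from h import *;st()"&& python3 -m jog '[[[0,0.008,-0.193,0,1],[0,0.008,-0.193,0,1],[0,0.008,-0.193,0,1],[0,0.008,-0.193,0,1],[0,0.008,-0.193,0,1],[0,0.008,-0.193,0,1],[0,0.008,-0.193,0,1],[0,0.008,-0.193,0,1],[0,0,0,0,0]]]' && python3 -c "from h import *;st()"
```

```text
time: 13.25
position: [0.5597, -0.1125, 0.0936]
tool_rot: [1.851, 2.538, 0.002]
ft_force: [1.8, 0.2, -4.1]
grip_width: 0.249
t 13.25 p [ 0.5597 -0.1125  0.0936] a 107.79 tilt 0.08 F [ 1.8  0.2 -4.1] M [ 0.   -0.49 -0.2 ] g 0.249 q [-0.59  0.34  0.88  1.83 -0.3   1.1   0.71]
time: 14.38
position: [0.499, -0.1102, 0.0935]
tool_rot: [-2.604, -1.756, -0.001]
ft_force: [1.5, 0.8, -3.7]
grip_width: 0.247
t 14.38 p [ 0.499  -0.1102  0.0935] a 68.0 tilt 0.05 F [ 1.5  0.8 -3.7] M [-0.   -0.18 -0.11] g 0.247 q [-0.81  0.22  1.09  1.98 -0.22  1.07 -0.01]
```

```bash
U='[[[0,0.008,0.193,0,-1],[0,0.008,0.193,0,-1],[0,0.008,0.193,0,-1],[0,0.008,0.193,0,-1],[0,0.008,0.193,0,-1],[0,0.008,0.193,0,-1],[0,0.008,0.193,0,-1],[0,0.008,0.193,0,-1],[0,0,0,0,0]]]'; true; python3 -m jog '[[[0,0.008,0.193,0,-1],[0,0.008,0.193,0,-1],[0,0.008,0.193,0,-1],[0,0.008,0.193,0,-1],[0,0.008,0.193,0,-1],[0,0.008,0.193,0,-1],[0,0.008,0.193,0,-1],[0,0.008,0.193,0,-1]]]' >/dev/null && python3 -c "from h import *;st()" && python3 -m jog '[[[0,0.008,0.193,0,-1],[0,0.008,0.193,0,-1],[0,0.008,0.193,0,-1],[0,0.008,0.193,0,-1],[0,0.008,0.193,0,-1],[0,0.008,0.193,0,-1],[0,0.008,0.193,0,-1],[0,0.008,0.193,0,-1],[0,0,0,0,0]]]' >/dev/null && python3 -c "from h import *;st()"
python3 -m jog '[[[0,0.008,-0.193,0,1],[0,0.008,-0.193,0,1],[0,0.008,-0.193,0,1],[0,0.008,-0.193,0,1],[0,0.008,-0.193,0,1],[0,0.008,-0.193,0,1],[0,0.008,-0.193,0,1],[0,0.008,-0.193,0,1]]]' >/dev/null && python3 -m jog '[[[0,0.008,-0.193,0,1],[0,0.008,-0.193,0,1],[0,0.008,-0.193,0,1],[0,0.008,-0.193,0,1],[0,0.008,-0.193,0,1],[0,0.008,-0.193,0,1],[0,0.008,-0.193,0,1],[0,0.008,-0.193,0,1],[0,0,0,0,0]]]' >/dev/null && python3 -c "from h import *;st()"
```

```text
t 15.38 p [ 0.5598 -0.1125  0.0931] a 108.13 tilt 0.08 F [ 1.   2.4 -3.1] M [ 0.29 -0.17 -0.45] g 0.247 q [-0.59  0.35  0.88  1.83 -0.3   1.11  0.72]
t 16.5 p [ 0.6082 -0.0753  0.0932] a 147.96 tilt 0.03 F [ 2.5  2.4 -3.9] M [ 0.47 -0.59 -0.39] g 0.247 q [-0.49  0.4   0.71  1.72 -0.28  1.12  1.31]
t 18.62 p [ 0.499  -0.1102  0.0933] a 67.98 tilt 0.09 F [ 1.8  2.9 -4.3] M [ 0.53 -0.12 -0.05] g 0.246 q [-0.81  0.22  1.08  1.98 -0.23  1.07 -0.01]
```

```bash
python3 -m jog '[[[0,0.008,0.193,0,-1],[0,0.008,0.193,0,-1],[0,0.008,0.193,0,-1],[0,0.008,0.193,0,-1],[0,0.008,0.193,0,-1],[0,0.008,0.193,0,-1],[0,0.008,0.193,0,-1],[0,0.008,0.193,0,-1]]]' >/dev/null && python3 -c "from h import *;st()" && python3 -m jog '[[[0,0.008,0.193,0,-1],[0,0.008,0.193,0,-1],[0,0.008,0.193,0,-1],[0,0.008,0.193,0,-1],[0,0.008,0.193,0,-1],[0,0.008,0.193,0,-1],[0,0.008,0.193,0,-1],[0,0.008,0.193,0,-1],[0,0,0,0,0]]]' >/dev/null && python3 -c "from h import *;st()"
python3 -m jog '[[[0,0.008,-0.193,0,1],[0,0.008,-0.193,0,1],[0,0.008,-0.193,0,1],[0,0.008,-0.193,0,1],[0,0.008,-0.193,0,1],[0,0.008,-0.193,0,1],[0,0.008,-0.193,0,1],[0,0.008,-0.193,0,1]]]' >/dev/null && python3 -m jog '[[[0,0.008,-0.193,0,1],[0,0.008,-0.193,0,1],[0,0.008,-0.193,0,1],[0,0.008,-0.193,0,1],[0,0.008,-0.193,0,1],[0,0.008,-0.193,0,1],[0,0.008,-0.193,0,1],[0,0.008,-0.193,0,1],[0,0,0,0,0]]]' >/dev/null && python3 -c "from h import *;st()"
python3 -m jog '[[[0,0.008,0.193,0,-1],[0,0.008,0.193,0,-1],[0,0.008,0.193,0,-1],[0,0.008,0.193,0,-1],[0,0.008,0.193,0,-1],[0,0.008,0.193,0,-1],[0,0.008,0.193,0,-1],[0,0.008,0.193,0,-1]]]' >/dev/null && python3 -c "from h import *;st()" && python3 -m jog '[[[0,0.008,0.193,0,-1],[0,0.008,0.193,0,-1],[0,0.008,0.193,0,-1],[0,0,0,0,0],[0,0.008,-0.193,0,1],[0,0,0,0,0]]]' >/dev/null && python3 -c "from h import *;st()"
```

```text
t 19.62 p [ 0.5602 -0.1125  0.0931] a 108.16 tilt 0.1 F [ 1.4  4.2 -3.2] M [ 0.81 -0.25 -0.27] g 0.244 q [-0.59  0.35  0.88  1.83 -0.3   1.11  0.72]
t 20.75 p [ 0.6081 -0.0756  0.093 ] a 147.92 tilt 0.06 F [ 2.1  4.4 -2.5] M [ 0.98 -0.47 -0.62] g 0.245 q [-0.49  0.4   0.71  1.72 -0.28  1.13  1.31]
t 22.88 p [ 0.499  -0.1103  0.0932] a 67.88 tilt 0.14 F [ 1.4  5.7 -3.9] M [ 0.96 -0.24  0.04] g 0.245 q [-0.81  0.22  1.08  1.98 -0.23  1.07 -0.01]
t 23.88 p [ 0.5594 -0.1127  0.0929] a 107.96 tilt 0.19 F [ 0.7  5.8 -2.8] M [ 1.13 -0.04 -0.6 ] g 0.247 q [-0.59  0.35  0.88  1.83 -0.3   1.11  0.71]
t 24.62 p [ 0.5738 -0.1069  0.0931] a 117.74 tilt 0.15 F [ 0.8  5.8 -3.6] M [ 1.18 -0.29 -0.38] g 0.246 q [-0.55  0.36  0.83  1.8  -0.3   1.11  0.87]
```

```bash
python3 -m jog '[[[0,0,0,-0.2,0],[0,0,0,-0.3,0],[0,0,0,-0.5,0],[0,0,0,-0.6,0],[0,0,0,0,0],[0,0,0,0,0]]]'
python3 - <<'E'
from h import *
s,a=st();t,d=snap('top','t3');si,_=snap('side','s3');headfit(d,s['position'],a)
mont('c4',[(si,(300,185,380,260),5,(0,0)),(t,(295,205,365,265),5,(405,0)),(si,(318,222,348,252),9,(405,310))])
g=cv2.cvtColor(si,cv2.COLOR_RGB2GRAY);print(g[228:244,328:346])
E
```

```text
time: 25.38
position: [0.5734, -0.1094, 0.1567]
tool_rot: [-1.623, -2.69, 0.002]
ft_force: [0.0, -0.3, -4.3]
grip_width: 0.248
t 25.38 p [ 0.5734 -0.1094  0.1567] a 117.79 tilt 0.08 F [ 0.  -0.3 -4.3] M [-0.16 -0.08  0.02] g 0.248 q [-0.59  0.29  0.87  1.73 -0.24  1.23  0.82]Traceback (most recent call last):
  File "<stdin>", line 2, in <module>
  File "h.py", line 34, in headfit
    H=cv2.convexHull(P[k][:,:2].astype(np.float32))[:,0];H=H[(H-c0)@e<.012]
      ~~~~~~~~~~~~~~~~~~~~~~~~~~~~~~~~~~~~~~~~~~~~~^^^^^
TypeError: 'NoneType' object is not subscriptable
```

Run:
```python
from h import *
t=cv2.imread('pics/t3.png')[:,:,::-1];si=cv2.imread('pics/s3.png')[:,:,::-1]
mont('c4',[(si,(300,185,380,260),5,(0,0)),(t,(295,205,365,265),5,(405,0)),(si,(318,222,348,252),9,(405,310))])
d=np.load('pics/t3.npy');P,uv=ring(d);m=(P[:,2]>.12)&(abs(P[:,0]-.534)<.03)&(abs(P[:,1]+.03)<.03);print(m.sum(),np.percentile(P[m][:,2],[5,50,95]) if m.any() else P[:,2].max())
g=cv2.cvtColor(np.ascontiguousarray(si),cv2.COLOR_RGB2GRAY);print(g[228:244,328:346])
```

```text
458 [0.13154492 0.14453204 0.56499023]
[[107 122 117 117 108 119 124 126 131 133 135 138 138 141 144 142 139 138]
 [118 128 120 119 109 120 122 125 128 129 134 136 137 139 141 141 141 135]
 [120 128 119 120 101 122 127 129 132 132 132 133 135 135 135 135 129 124]
 [121 129 121 121 103 121 127 129 130 132 135 138 136 132 128 125 123 188]
 [123 129 121 121 103 101 122 126 129 131 133 134 133 129 129 199 255 254]
 [120 128 121 121 102 117 123 126 131 131 132 137 171 203 255 254 252 251]
 [113 128 121 121 102 109 127 106 104  78 104 118 107 186 255 253 251 250]
 [110 128 122 121 107 111 117 122 125 130 139 128 114  83 255 232 233 248]
 [110 129 122 121 111 117 123 129 131 128 151 131 105  83 243 237 229 231]
 [111 128 124 122  98 101 113 117 117 115 134 107 100  92 136 246 249 251]
 [110 129 123 123 100  98 108 111 107 104 106 104 102  97 110 112 114 118]
 [111 130 123 121 106  99 109 111 109 106 108 105 102 111 118 125 127 126]
 [110 129 122 121 108  99 108 109 106 105 105 103 110 120 112 114 125 127]
 [109 129 124 119 119 117 113 142 125 107 107 113 117 105 107 120 127 121]
 [111 128 127 120 114 107 111 145 150 152 140 136 109 127 255 255 255 187]
 [110 127 128 119 120 124 109 131 132 127 140 135 154 255 255 255 143 109]]
```

View pics/c4.png

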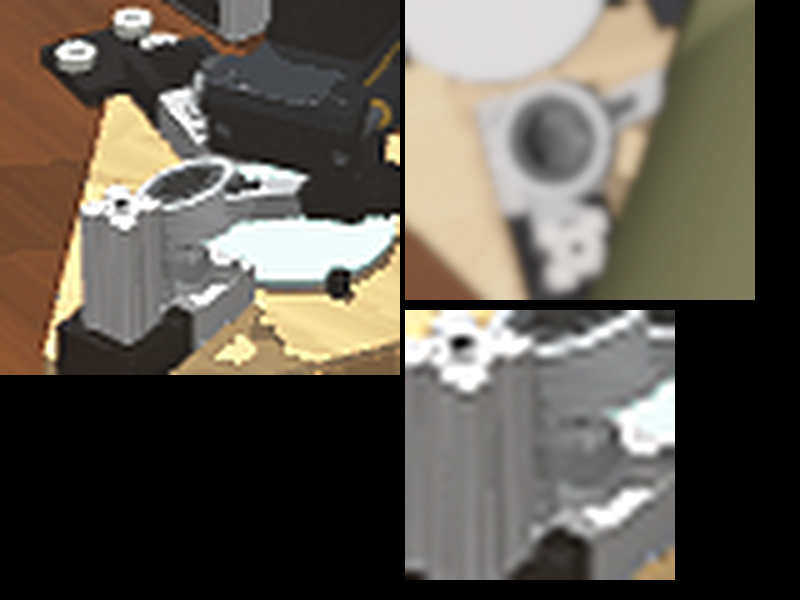

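The wrench's head stuck on the nut during the lift, so the wrench pitched in the pads: the ring is tilted at about crop (190,185) and roughly 30 mm low. The mat will level it again when I press it down. Lifting clear and heading back.

```bash
python3 -m jog '[[[0,0,0,-0.3,0],[0,0,0,-0.5,0],[0,0,0,-0.6,0],[0,0,0,-0.6,0]]]' 60 && python3 -m jog '[[[0,-0.567,-0.671,0,0],[0,-0.567,-0.671,0,0],[0,-0.567,-0.671,0,0],[0,-0.567,-0.671,0,0],[0,-0.567,-0.671,0,0],[0,-0.567,-0.671,0,0],[0,-0.567,-0.671,0,0],[0,-0.567,-0.671,0,0]]]' && python3 -m jog '[[[0,0,0,0,-0.968],[0,0,0,0,-0.968],[0,0,0,0,-0.968],[0,0,0,0,-0.968],[0,0,0,0,-0.968],[0,0,0,0,-0.968],[0,0,0,0,-0.968],[0,0,0,0,-0.968],[0,0,0,0,-0.968],[0,0,0,0,-0.968]]]' && python3 -m jog '[[[0,0,0,0,-0.968],[0,0,0,0.8,0],[0,0,0,0.9,0],[0,0,0,0.8,0],[0,0,0,0,0]]]'
python3 - <<'E'
from h import *
s,a=st();t,d=snap('top','t4');si,_=snap('side','s4')
v,u=np.mgrid[:480,:640];c=eyes.camera_params('top');K=np.array(c['camera_matrix']);T=np.array(c['pose'])
P=((np.linalg.solve(K,np.stack([u.ravel(),v.ravel(),np.ones(u.size)]))*d.ravel()).T@T[:3,:3].T+T[:3,3])
h=np.radians(a-180);e=np.array([np.cos(h),np.sin(h)]);q=P[:,:2]-s['position'][:2];t_=q@e;n=abs(q@[-e[1],e[0]])
for lo in range(-125,-40,10):
    m=(t_>lo/1e3)&(t_<(lo+10)/1e3)&(n<.028)&(P[:,2]>.02)&(P[:,2]<.4);print(lo,m.sum(),np.percentile(P[m][:,2],[10,50,90]).round(3) if m.any() else '')
mont('c5',[(si,(330,280,490,390),4,(0,0)),(si,(310,200,360,260),3,(645,0)),(t,(430,220,500,320),1.5,(645,200))])
E
```

```text
time: 25.98
position: [0.5746, -0.1082, 0.2397]
tool_rot: [1.62, 2.69, 0.001]
ft_force: [0.0, -0.7, -3.5]
grip_width: 0.244
time: 26.98
position: [0.4693, -0.37, 0.2391]
tool_rot: [1.619, 2.69, 0.001]
ft_force: [0.2, 0.6, -4.3]
grip_width: 0.246
time: 28.22
position: [0.4697, -0.3691, 0.239]
tool_rot: [0.37, 3.118, -0.001]
ft_force: [0.1, -1.0, -4.5]
grip_width: 0.243
time: 28.85
position: [0.4684, -0.3676, 0.1363]
tool_rot: [-0.242, -3.129, -0.003]
ft_force: [-0.0, -0.4, -3.3]
grip_width: 0.246
t 28.85 p [ 0.4684 -0.3676  0.1363] a 171.14 tilt 0.22 F [-0.  -0.4 -3.3] M [ 0.04 -0.09 -0.01] g 0.246 q [-0.05  0.34  0.82  1.72 -0.26  1.2   2.25]
-125 0 
-115 35 [0.113 0.116 0.119]
-105 89 [0.113 0.118 0.121]
-95 87 [0.107 0.121 0.125]
-85 79 [0.111 0.125 0.129]
-75 98 [0.116 0.129 0.133]
-65 58 [0.116 0.129 0.135]
-55 41 [0.123 0.132 0.137]
-45 50 [0.13  0.135 0.219]
```

View pics/c5.png

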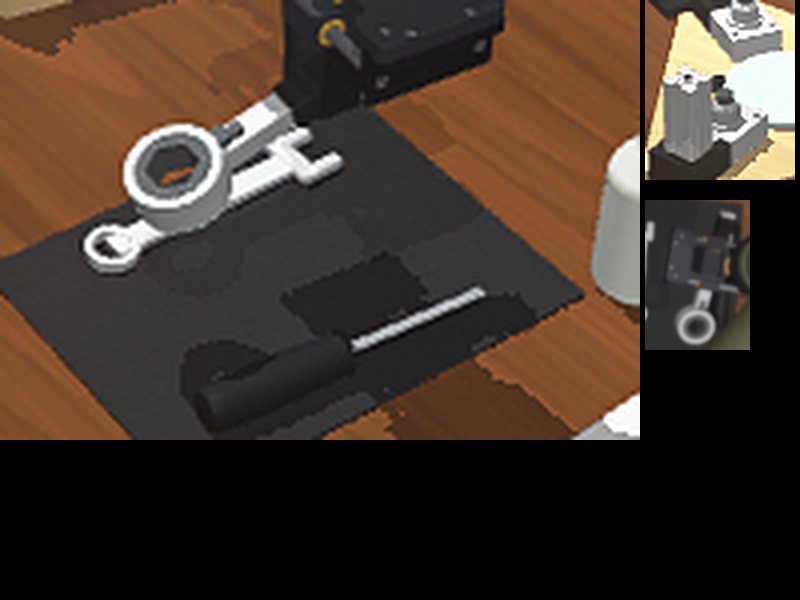

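```bash
python3 -m jog '[[[0,0,0,0.9,0],[0,0,0,0.9,0],[0,0,0,0.3,0],[0,0,0,0,0]]]' && python3 -m jog '[[[0,0,0,0.1,0],[0,0,0,0.1,0],[0,0,0,0.1,0],[0,0,0,0.1,0],[0,0,0,0.1,0]]]' 15 && python3 -m jog '[[[0,0,0,0.1,0],[0,0,0,0.1,0],[0,0,0,0.1,0],[0,0,0,0.1,0],[0,0,0,0.05,0],[0,0,0,0.05,0],[0,0,0,0,0]]]' && python3 -c "from h import *;st()"
```

```text
time: 29.45
position: [0.47, -0.3692, 0.0544]
tool_rot: [0.243, 3.131, -0.001]
ft_force: [-0.1, 0.5, -2.7]
grip_width: 0.245
time: 30.08
position: [0.4696, -0.3687, 0.0333]
tool_rot: [0.242, 3.132, -0.0]
ft_force: [2.6, 0.2, -0.8]
grip_width: 0.252
time: 30.95
position: [0.4692, -0.3687, 0.0132]
tool_rot: [-0.243, -3.132, -0.0]
ft_force: [1.3, -0.1, -0.6]
grip_width: 0.256
t 30.95 p [ 0.4692 -0.3687  0.0132] a 171.13 tilt 0.02 F [ 1.3 -0.1 -0.6] M [ 0.   -0.12 -0.  ] g 0.256 q [ 0.02  0.49  0.74  1.82 -0.39  0.98  2.34]
```

```bash
python3 -m jog '[[[0,0,0,0.07,0],[0,0,0,0.05,0],[0,0,0,0,0]]]' && python3 -m jog '[[[0.5,0,0,0,0],[0.5,0,0,0,0],[0.5,0,0,0,0],[0.5,0,0,-0.5,0],[0.5,0,0,-1,0],[0.5,0,0,-1,0],[0.5,0,0,-1,0],[0.5,0,0,-1,0],[0.5,0,0,-1,0]]]' 60
python3 - <<'E'
from h import *
s,a=st();si,ds=snap('side','s5');t,d=snap('top','t5')
v,u=np.mgrid[:480,:640]
for n,dd in(('side',ds),('top',d)):
    c=eyes.camera_params(n);K=np.array(c['camera_matrix']);T=np.array(c['pose'])
    P=((np.linalg.solve(K,np.stack([u.ravel(),v.ravel(),np.ones(u.size)]))*dd.ravel()).T@T[:3,:3].T+T[:3,3]).reshape(480,640,3);np.save(f'pics/P{n}5.npy',P)
x,y,z=P[...,0],P[...,1],P[...,2];m=(z>.013)&(z<.08)&(abs(x-.40)<.06)&(abs(y+.36)<.04);print('head z pct',np.percentile(z[m],[5,25,50,75,95]).round(4))
m=(z>.152)&(z<.16)&(x>.44)&(x<.52)&(abs(y+.045)<.04);print('post',P[m].mean(0).round(4),m.sum())
P0=np.load('pics/Pside.npy');P1=np.load('pics/Pside5.npy')
for PP in(P0,P1):
    x,y,z=PP[...,0],PP[...,1],PP[...,2];m=(z>.15)&(z<.16)&(x>.44)&(x<.52)&(abs(y+.045)<.04);print('side post',PP[m].mean(0).round(4),m.sum())
    m=(z>.013)&(z<.08)&(x>.35)&(x<.6)&(abs(y+.36)<.035);print('side wrench z',np.percentile(z[m],[5,50,95]).round(4),m.sum())
g=cv2.cvtColor(si,cv2.COLOR_RGB2GRAY);print(g[234:242,328:346])
mont('c6',[(si,(340,290,480,390),3,(0,0)),(si,(300,215,370,265),5,(425,0)),(t,(120,230,210,315),3,(0,305)),(si,(200,160,262,236),3,(300,305))])
E
```

```text
time: 31.32
position: [0.4692, -0.3687, 0.0083]
tool_rot: [-0.243, -3.132, -0.0]
ft_force: [0.7, -0.0, -0.9]
grip_width: 0.25
time: 32.45
position: [0.469, -0.3691, 0.2315]
tool_rot: [0.244, 3.13, -0.001]
ft_force: [0.6, 0.5, 1.1]
grip_width: 0.498
t 32.45 p [ 0.469  -0.3691  0.2315] a 171.09 tilt 0.1 F [0.6 0.5 1.1] M [ 0.01 -0.09 -0.01] g 0.498 q [-0.09  0.26  0.85  1.6  -0.2   1.37  2.2 ]
head z pct [0.0167 0.0224 0.0254 0.0277 0.0303]
post [ 0.4855 -0.0436  0.1555] 142
side post [ 0.4801 -0.042   0.1531] 88
side wrench z [0.0144 0.0216 0.0265] 970
side post [ 0.4807 -0.0427  0.1535] 85
side wrench z [0.0146 0.0219 0.0274] 944
[[128 126 129 123 150 238 104  56  60  60  92 133 162 211 253 254 254 254]
 [129 125 129 124 150 194 220 183 150 154 160 144 128 123 246 242 246 253]
 [128 126 129 126 151 192 194 196 151 145 170 149 119  95 252 245 239 240]
 [129 125 131 129 112 126 133 152 133 129 150 121 113  98 245 248 244 246]
 [128 126 131 130 116 110 121 123 121 119 120 120 116 103 246 248 246 250]
 [128 126 130 129 121 111 123 125 123 121 123 120 116 119 116 250 250 248]
 [127 126 129 127 117 109 118 123 122 119 123 118 125 135 117 109 245 250]
 [126 125 129 124 191 234 140 121 124 121 124 131 136 122 115 255 255 255]]
```

View pics/c6.png

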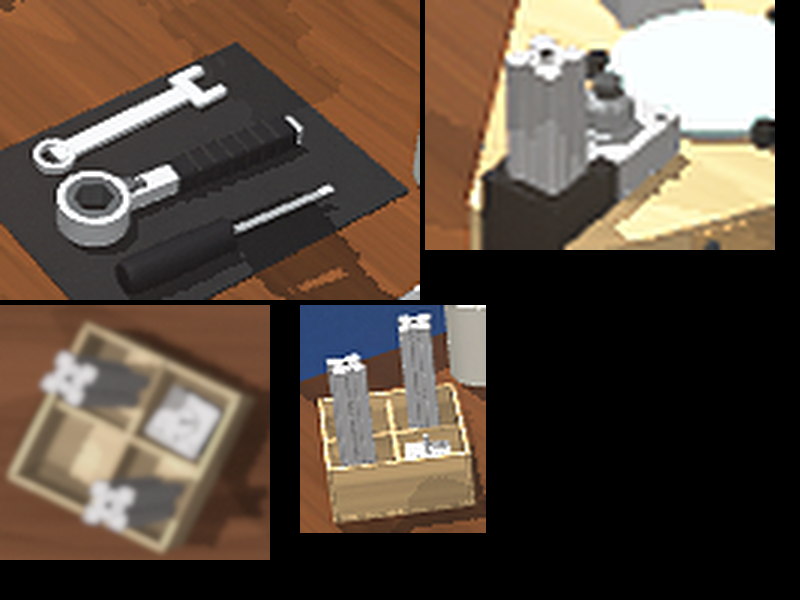

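Wrench is flat on the mat at nearly its old spot. The free cell is at crate crop (60,460), the left one between the two posts. The nut's facet shading has changed, so it turned. Next, the post.

```bash
python3 -m jog '[[[0.6,0.085,0.81,0,0],[0.6,0.085,0.81,0,0],[0.6,0.085,0.81,0,0],[0.6,0.085,0.81,0,0],[0.6,0.085,0.81,0,0],[0.6,0.085,0.81,0,0],[0.6,0.085,0.81,0,0],[0.6,0.085,0.81,0,0],[0.6,0.085,0.81,0,0],[0.6,0.085,0.81,0,0]]]' 40 && python3 -m jog '[[[0.6,0,0,0,-0.85],[0.6,0,0,0,-0.85],[0.6,0,0,0,-0.85],[0.6,0,0,0,-0.85],[0.6,0,0,0,-0.85],[0.6,0,0,0,-0.85],[0.6,0,0,0,0]]]' && python3 -c "from h import *;st()"
```

```text
time: 33.8
position: [0.4854, -0.0428, 0.2291]
tool_rot: [0.244, 3.131, 0.001]
ft_force: [-0.5, -0.3, -0.9]
grip_width: 0.602
time: 34.67
position: [0.4855, -0.0438, 0.229]
tool_rot: [-0.452, 3.108, 0.0]
ft_force: [-0.4, 0.6, -0.1]
grip_width: 0.6
t 34.67 p [ 0.4855 -0.0438  0.229 ] a -163.45 tilt 0.03 F [-0.4  0.6 -0.1] M [ 0.08  0.02 -0.01] g 0.6 q [-0.57 -0.06  0.59  1.85  0.03  1.34  1.87]
```

```bash
python3 -m jog '[[[0.6,0,0,0.9,0],[0.6,0,0,0.9,0],[0.6,0,0,0.8,0],[0.6,0,0,0.33,0],[0.6,0,0,0,0]]]' && python3 -m jog '[[[0.2,0,0,0,0],[0.2,0,0,0,0],[0.2,0,0,0,0],[0.2,0,0,0,0]]]' 40 && python3 -m jog '[[[0.2,0,0,-0.1,0],[0.2,0,0,-0.1,0],[0.2,0,0,-0.1,0],[0.2,0,0,0,0]]]' && python3 -c "from h import *;st()"
```

```text
time: 35.3
position: [0.4854, -0.0435, 0.1112]
tool_rot: [0.453, -3.108, 0.0]
ft_force: [-0.1, 0.1, 0.2]
grip_width: 0.604
time: 35.8
position: [0.486, -0.0421, 0.1121]
tool_rot: [-0.455, 3.107, 0.003]
ft_force: [-1.0, 4.8, 5.6]
grip_width: 0.341
time: 36.3
position: [0.4859, -0.0422, 0.1234]
tool_rot: [-0.455, 3.108, 0.002]
ft_force: [0.7, 5.9, -1.3]
grip_width: 0.343
t 36.3 p [ 0.4859 -0.0422  0.1234] a -163.33 tilt 0.09 F [ 0.7  5.9 -1.3] M [ 1.42 -0.31 -0.04] g 0.343 q [-0.55  0.04  0.6   1.99 -0.03  1.12  1.93]
```

```bash
python3 -m jog '[[[0.2,-0.01,0.03,-0.1,0],[0.2,0,0,-0.4,0],[0.2,0,0,-0.5,0],[0.2,0,0,-0.5,0],[0.2,0,0,-0.5,0],[0.2,0,0,0,0]]]' && python3 -c "from h import *;st()" && python3 -m jog '[[[0.2,0,0,-0.6,0],[0.2,0,0,-0.7,0],[0.2,0,0,-0.6,0],[0.2,0,0,0,0]]]'
python3 - <<'E'
from h import *
st();si,ds=snap('side','s6');t,d=snap('top','t6')
mont('c7',[(si,(250,110,410,270),3,(0,0)),(t,(270,190,370,290),3,(490,0))])
E
```

```text
time: 37.05
position: [0.4864, -0.0437, 0.2051]
tool_rot: [-0.453, 3.107, -0.002]
ft_force: [0.1, -0.8, -2.9]
grip_width: 0.344
t 37.05 p [ 0.4864 -0.0437  0.2051] a -163.42 tilt 0.16 F [ 0.1 -0.8 -2.9] M [ 0.07 -0.05 -0.02] g 0.344 q [-0.57 -0.04  0.59  1.89  0.02  1.29  1.88]
time: 37.55
position: [0.4862, -0.0431, 0.2802]
tool_rot: [-0.453, 3.107, -0.001]
ft_force: [0.4, 0.4, -2.7]
grip_width: 0.342
t 37.55 p [ 0.4862 -0.0431  0.2802] a -163.41 tilt 0.11 F [ 0.4  0.4 -2.7] M [-0.01  0.07  0.04] g 0.342 q [-0.57 -0.08  0.58  1.77  0.05  1.44  1.86]
```

View pics/c7.png

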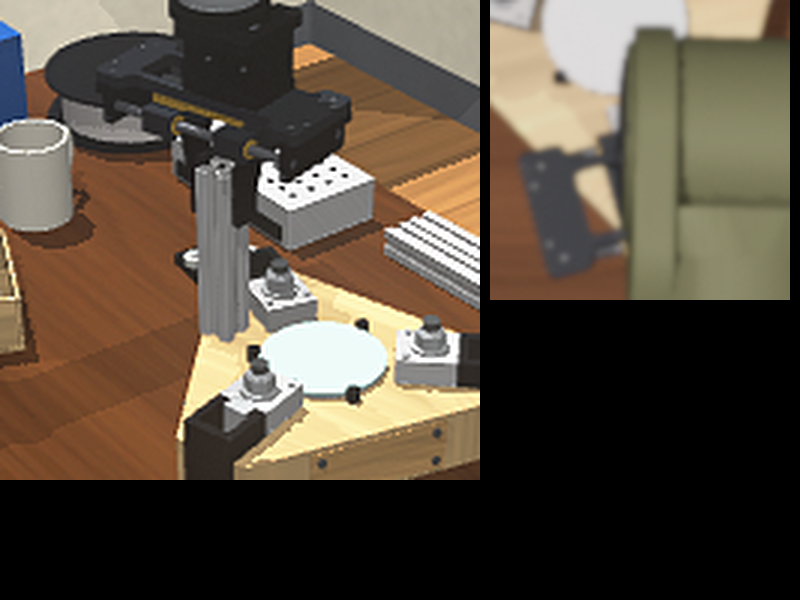

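```bash
python3 -m jog '[[[0.2,-0.121,0.912,0,0],[0.2,-0.121,0.912,0,0],[0.2,-0.121,0.912,0,0],[0.2,-0.121,0.912,0,0],[0.2,-0.121,0.912,0,0],[0.2,-0.121,0.912,0,0],[0.2,-0.121,0.912,0,0],[0.2,-0.121,0.912,0,0],[0.2,-0.121,0.912,0,0],[0.2,-0.121,0.912,0,0]]]' && python3 -m jog '[[[0.2,-0.121,0.912,0,0],[0.2,-0.121,0.912,0,0],[0.2,0,0,0,0.903],[0.2,0,0,0,0.903],[0.2,0,0,0,0.903],[0.2,0,0,0,0.903],[0.2,0,0,0,0.903],[0.2,0,0,0,0.903],[0.2,0,0,0,0.903],[0.2,0,0,0,0.903]]]' && python3 -m jog '[[[0.2,0,0,0,0.903],[0.2,0,0,0,0],[0.2,0,0,0,0]]]'
python3 - <<'E'
from h import *
s,a=st();si,ds=snap('side','s7')
P=s['position'];b=[P[0],P[1],P[2]-.107]
print('expected px of post lower end',px('side',b).round(1),'cell floor',px('side',[.4166,.3929,.004]).round(1))
mont('c8',[(si,(170,80,290,240),3.7,(0,0))])
E
```

```text
time: 38.9
position: [0.4269, 0.3215, 0.2772]
tool_rot: [0.454, -3.106, 0.004]
ft_force: [0.7, -0.3, -1.8]
grip_width: 0.343
time: 40.15
position: [0.4155, 0.393, 0.277]
tool_rot: [-0.536, -3.094, 0.006]
ft_force: [-0.3, 0.6, -1.3]
grip_width: 0.341
time: 40.52
position: [0.4158, 0.3935, 0.2783]
tool_rot: [-0.651, -3.073, 0.003]
ft_force: [0.2, 0.7, -1.9]
grip_width: 0.347
t 40.52 p [0.4158 0.3935 0.2783] a 156.07 tilt 0.1 F [ 0.2  0.7 -1.9] M [-0.   -0.   -0.05] g 0.347 q [-0.98  0.13  0.2   1.57 -0.03  1.44  0.37]
expected px of post lower end [215.4 161.6] cell floor [222.1 211.2]
```

View pics/c8.png

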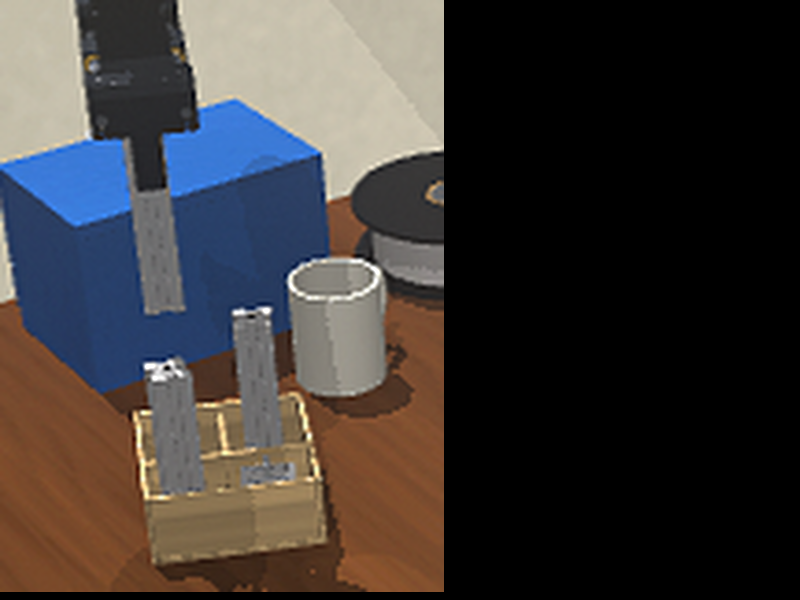

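```bash
python3 -m jog '[[[0.2,0,0,0.6,0],[0.2,0,0,0.8,0],[0.2,0,0,0.8,0],[0.2,0,0,0.8,0],[0.2,0,0,0.7,0],[0.2,0,0,0.3,0],[0.2,0,0,0.1,0],[0.2,0,0,0,0]]]' && python3 -m jog '[[[0.2,0,0,0.04,0],[0.2,0,0,0.04,0],[0.2,0,0,0,0]]]' && python3 -c "from h import *;st()"
```

```text
time: 41.58
position: [0.4165, 0.3944, 0.1162]
tool_rot: [0.653, 3.072, 0.002]
ft_force: [-0.1, 0.2, -1.4]
grip_width: 0.341
time: 41.95
position: [0.4161, 0.394, 0.1124]
tool_rot: [0.653, 3.073, 0.001]
ft_force: [0.0, 0.1, -1.7]
grip_width: 0.337
t 41.95 p [0.4161 0.394  0.1124] a 156.01 tilt 0.02 F [ 0.   0.1 -1.7] M [-0.08  0.03 -0.  ] g 0.337 q [-0.97  0.24  0.19  1.79 -0.05  1.12  0.39]
```

```bash
python3 -m jog '[[[0.2,0,0,0.04,0],[0.2,0,0,0.02,0],[0.2,0,0,0,0]]]' && python3 -c "from h import *;st()"
```

```text
time: 42.32
position: [0.4163, 0.3942, 0.1111]
tool_rot: [0.653, 3.073, 0.001]
ft_force: [-2.0, -1.2, 4.9]
grip_width: 0.339
t 42.33 p [0.4163 0.3942 0.1111] a 156.0 tilt 0.05 F [-2.  -1.2  4.9] M [-0.51  0.5   0.01] g 0.339 q [-0.97  0.24  0.19  1.79 -0.05  1.12  0.39]
```

Floor contact (about 6 N up). Open modestly and rise straight up.

```bash
python3 -m jog '[[[0.52,0,0,0,0],[0.52,0,0,0,0],[0.52,0,0,0,0],[0.52,0,0,-0.3,0],[0.52,0,0,-0.8,0],[0.52,0,0,-1,0],[0.52,0,0,-1,0],[0.52,0,0,-1,0],[0.52,0,0,0,0]]]'
python3 - <<'E'
from h import *
st();si,ds=snap('side','s8');t,d=snap('top','t8')
v,u=np.mgrid[:480,:640];c=eyes.camera_params('side');K=np.array(c['camera_matrix']);T=np.array(c['pose'])
P=((np.linalg.solve(K,np.stack([u.ravel(),v.ravel(),np.ones(u.size)]))*ds.ravel()).T@T[:3,:3].T+T[:3,3])
for z0,z1 in((.145,.158),(.07,.10),(.158,.3)):
    m=(P[:,2]>z0)&(P[:,2]<z1)&(np.hypot(P[:,0]-.413,P[:,1]-.395)<.03);print(z0,m.sum(),P[m].mean(0).round(4) if m.any() else '',P[m][:,2].max().round(4) if m.any() else '')
mont('c9',[(si,(190,130,280,240),3.5,(0,0)),(t,(110,225,215,320),3,(320,0)),(si,(300,190,480,400),1.4,(320,300)),(t,(230,130,500,330),.8,(580,300))])
E
```

```text
time: 43.45
position: [0.4176, 0.3954, 0.2787]
tool_rot: [0.652, 3.069, 0.011]
ft_force: [-0.4, -0.4, -0.4]
grip_width: 0.521
t 43.45 p [0.4176 0.3954 0.2787] a 155.99 tilt 0.48 F [-0.4 -0.4 -0.4] M [ 0.02 -0.02  0.04] g 0.521 q [-0.99  0.13  0.2   1.57 -0.03  1.43  0.37]
0.145 70 [0.4102 0.392  0.1514] 0.1569
0.07 5 [0.4195 0.3773 0.0884] 0.0996
0.158 37 [0.4018 0.3714 0.2881] 0.2993
```

View pics/c9.png

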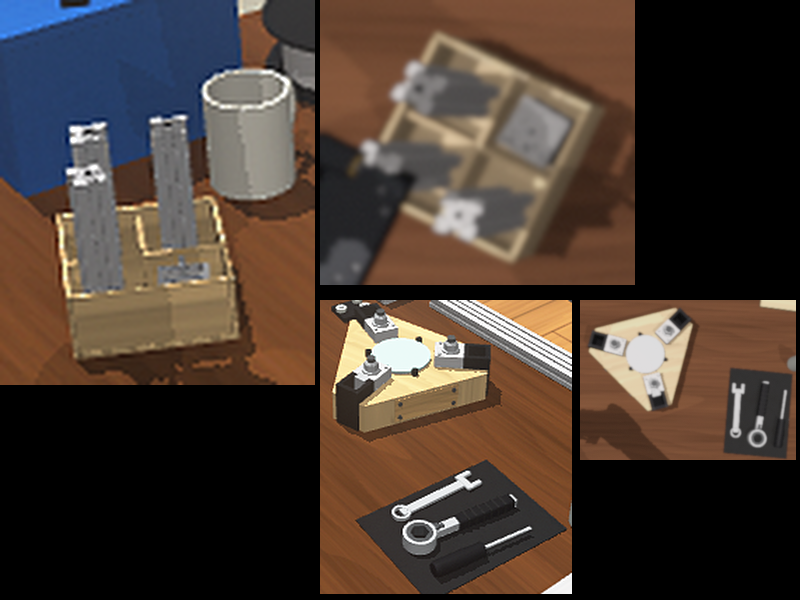

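```bash
python3 -c "
from bench import job
print(job.close_job())"
```

```text
the job is handed in; nothing more can be done
None
```

The job is done and handed in at about 43.5 s of the 72 s allowed. The clamp nut is slackened, the wrench is back flat on the mat, and the post stands upright in the empty compartment.

- **Nut:** I drove it anticlockwise in four strokes of 35, 80, 80 and 55 degrees. Allowing for play and clicks, that turned it at least about 155 degrees. I had no direct reading of its angle. The evidence is a driving torque of about 0.3–0.6 N m on the driving strokes and changed shading on the nut's faces. The post then came out with almost no pull.
- **Wrench:** It stuck on the nut as I lifted it off and tilted about 16–20 degrees in the grip. I levelled it by lowering it onto the mat. The picture shows it flat, close to its old place, with its heights matching those at the start.
- **Post:** I drew it straight up and set it down until I felt the compartment floor. Its top is at about 0.15 m, and it looks upright between the two other posts.
- **Everything else:** The spanner, screwdriver, motor, mug and other posts look unmoved, and the glass bed was not touched. The glue bottle and belt carriage weren't checked in the last pictures. The gripper ended clear of everything.
- **Disagreement:** The two cameras differed by about 3–5 mm in position. I went by the top camera, which agreed with the robot's contacts.

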